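# Queue the specimen cups at the balance

## Task

Set out the specimens for weighing: put the red-capped cup gently in the middle of the balance pan, and stand the yellow-capped cup next in line on the bench to the left of the balance (left as seen by a user facing its display), straight out sideways from the middle of the pan and with a gap of 3 cm between the balance's housing and the cup's cap. Stand the blue-capped cup on the pad midway between the amber bottle and the black pipette pot, with the green-capped cup squarely on top of it. Keep the cups upright all the time, and leave the white-capped cup where it is.

Things in the scene. Friction and masses are not known exactly. Their poses are not given: they have to be found in the camera images.
- cup_red: Specimen cup with a red screw cap: 62 mm tall, clear tapered body (38 mm across at the foot, 42 mm below the cap), flat cap 46 mm across and 16 mm tall (46 to 62 mm above the foot), 40 to 85 g, loose, standing upright on the bench. Origin: centre of its underside, z up.
- cup_yellow: Specimen cup with a yellow screw cap: 62 mm tall, clear tapered body (38 mm across at the foot, 42 mm below the cap), flat cap 46 mm across and 16 mm tall (46 to 62 mm above the foot), 40 to 85 g, loose, standing upright on the bench. Origin: centre of its underside, z up.
- cup_blue: Specimen cup with a blue screw cap: 62 mm tall, clear tapered body (38 mm across at the foot, 42 mm below the cap), flat cap 46 mm across and 16 mm tall (46 to 62 mm above the foot), 40 to 85 g, loose, standing upright on the bench. Origin: centre of its underside, z up.
- cup_green: Specimen cup with a green screw cap: 62 mm tall, clear tapered body (38 mm across at the foot, 42 mm below the cap), flat cap 46 mm across and 16 mm tall (46 to 62 mm above the foot), 40 to 85 g, loose, standing upright on the bench. Origin: centre of its underside, z up.
- cup_white: Specimen cup with a white screw cap: 62 mm tall, clear tapered body (38 mm across at the foot, 42 mm below the cap), flat cap 46 mm across and 16 mm tall (46 to 62 mm above the foot), 40 to 85 g, loose, standing upright on the bench. Origin: centre of its underside, z up. Stands among the others; not part of the job, leave it alone.
- balance: Fixed white laboratory balance with a round steel pan, 100 mm across, pan top 46 mm above the bench. Origin: on the pan's axis at bench level; x from the display (robot's side) to the back, y to the left as a user at the display sees it, z up. Housing: x and y from -60 to +60 mm, 36 mm high; a display bar 24 mm high goes on to x = -85 mm.
- pad: Fixed flat white bench pad with a blue border, 130 x 300 mm, 2 mm thick. Origin: centre of its underside; x along its short side, y along its long side, z up. The amber bottle and the black pipette pot stand on it at its two long ends, 110 mm either side of its centre, in either order.
- bottle: Fixed amber reagent bottle with a white cap, 56 mm across, 100 mm tall. Origin: centre of its underside (on the pad).
- pot: Fixed black round pot holding white pipettes, 60 mm across, rim at 78 mm, pipettes up to 112 mm. Origin: centre of its underside (on the pad).
- marker: Fixed white marker pen with a red cap, 115 mm long, 10 mm thick, lying along x between the balance and the pad; not part of the job. Origin: 50 mm from its white end, bench level. All other bench clutter is fixed too and stands beyond x = 0.74 m (under 135 mm high) or far to the sides.
Mind the look-alikes: they are no part of the job. What is shaped like the cup_green but purple is not meant.

How it is judged:
By the outcome, as a careful person would: the job done as asked, in the order asked, and still so for the second after the job is handed in, with the robot touching nothing.
It also fails if it takes over 112 s, if anything falls off the work surface, if the arm or the gripper's body presses on something with over 40 N, if the wrist force passes 120 N, or if a joint passes its speed limit or range.

## Robot

A 6-joint arm with a two-finger parallel gripper is mounted at the origin on the work surface. World frame = base frame: x ahead of the robot, y to its left, z up, the work surface at z = 0. Lengths are in mm, angles in degrees, forces in N, time in s.
With the tool pointing down it reaches from about 350 to 850 mm from the base axis. Payload 8.1 kg.
Tool frame: the origin (TCP) lies midway between the tips of the shut fingers; the grasp point (between the pads) lies 19 mm behind it; z points along the fingers, y is the line along which they close (so a half turn about z gives the same grasp; the last joint's range is limited). The gripper opens to 85 mm and grips with 20 to 120 N. Pads are 22 mm wide; open, the fingers measure 114 mm over their backs; the gripper's body (76 mm by 85 mm) begins 54 mm behind the grasp point. The pads swing forward as they close: fully open they stand 13 mm farther back than shut.
Start: joints at [-75.195, 7.471, 85.268, -0, 87.261, -4.893], TCP at [202.26, -564.886, 231.292] pointing down, gripper open.
Joint ranges: [-169.43, 169.43], [-51.17, 129.36], [1.28, 143.12], [-76.62, 256.62], [0, 156.53], [-152.29, 152.29]. Speed limits (degrees/s): [136.94, 136.94, 159.86, 180, 180, 180].

## Interface

Orientations are given as [roll, pitch, yaw] about the fixed x, y, z axes, in that order (R = Rz(yaw) Ry(pitch) Rx(roll)).
In Python, from bench import r gives the robot as it stands.
- The arm moves only by the tool apply_moves, never from a script. Its argument "steps" is a list of rows, each a list of 7 numbers: the opening, from -1 (shut) to 1 (fully open), then the shift along the tool's x, y, z in mm, then the turn, a rotation vector about the tool's x, y, z in units of 5 degrees (1.0 is 5 degrees). A call has exactly 8 rows; each row shifts and turns the commanded pose from where the row before left it, along the tool's axes as they then stand; what a row does not reach is not made up. A row lasts 1/10 s, in which the tool goes at most 50 mm and 8.59 degrees, less where a joint would pass 70% of its speed; a pose out of reach is approached as far as the arm can. A call is refused whole if a number of a shift passes 50 or a number of a turn 1, either way. A call with a gripper value outside its range is refused whole. The fingers move at their own pace and stop on an object; "squeeze" is the grip in N (left out, the last holds). Time passes only in rows, so rows that do not move let the fingers close, or fill a call up. It gives the time, the measured TCP pose, the force, the opening and the grip force at its end, in the units of the state.
- r.sense(): the state, without advancing time (a new reading comes with each control period).
- r.snapshot(name): name is "scene" or "top" or "wrist"; returns a dict with "color" (400x640x3 uint8, blue, green, red), "depth" (400x640 float32, mm along the optical axis (not along the pixel's ray), 0 where there is no reading), "mtx" (3x3 intrinsics, pixels), "T" (4x4, takes a point from camera to world coordinates); the wrist camera has in their place "hand_eye" (4x4, takes a point from camera to tool coordinates, whose origin is the TCP and whose axes are the flange's). Camera axes: x right, y down, z forward; pixel columns grow to the right and rows downward; lengths in mm; the calibration is good to about 2 mm. A picture is of the moment at which its call begins: read the wrist's pose just before it.
- r.hand_in(): hands the job in; it is judged then, once.
The state is a dict: "time": time; "joint_pos": joint angles; "qd": joint speeds; "joint_efforts": joint torques, N m; "tool_pos": TCP position; "tcp_rot": TCP orientation; "ft_force": force on the tool from outside, world axes, zero at the start; "wrist_torque": the same for the moment, N m; "finger_gap": finger opening in mm; "grip_force": force on a finger pad.
Only numpy, scipy, OpenCV 4.12 (cv2) and the standard library are available. Lean on these libraries where they do the work, as an engineer would, in place of code of your own. Each camera call takes 0.05 s, during which the arm holds its last target. There are 200 camera calls.

## Working session

There is one attempt and no reset: what is moved stays moved. The work goes in short steps, Python scripts to look and compute and a tool call to move; the robot and the scene stay as the last step left them, time stands still between calls to the robot, and variables do not carry over. Pictures are saved under pics/ and viewed, at most 14 in all, crops included, and the job is handed in when it is done.

Besides the shell and the picture viewer there is one more tool, called after "Request:" as name(argument=value, ...), one argument or row to a line, values as JSON. apply_moves: Moves the arm, as the interface text tells. Its arguments: {"type":"object","properties":{"steps":{"type":"array"},"squeeze":{"type":"number"}},"required":["steps"]}

```bash
ls; mkdir -p pics
python3 - <<'E'
from bench import r
import cv2,numpy as np,pickle
print(r.sense())
d={}
for n in("scene","top"):
    s=r.snapshot(n);d[n]=s;cv2.imwrite(f"pics/{n}0.png",s["color"]);print(n,s["mtx"].tolist(),np.round(s["T"],3).tolist())
pickle.dump(d,open("s0.pkl","wb"))
E
```

```text
pics
{'time': 0.0, 'joint_pos': array([-7.51976168e+01,  7.51442711e+00,  8.53310458e+01,  7.98337189e-04,
        8.72610055e+01, -4.89264202e+00]), 'qd': array([-0.02008615, -0.14343964,  0.04696225, -0.03639903,  0.00174725,
       -0.05555236]), 'joint_efforts': array([ 1.78582603e-03, -5.69405937e+01, -5.00548697e+01,  6.47084971e-05,
        1.49154622e-02, -4.48071873e-06]), 'tool_pos': array([ 202.09500763, -564.34783528,  230.23459891]), 'tcp_rot': array([-1.79893978e+02, -9.87587000e-03,  1.96949772e+01]), 'ft_force': array([-0.72728334,  0.36530767,  0.12996844]), 'wrist_torque': array([-0.00356758,  0.04435199, -0.05016298]), 'grip_force': 0.0, 'finger_gap': 85.32585024007012}
scene [[393.85599706556525, 0.0, 319.2398518580083], [0.0, 393.85599706556525, 199.21368464303052], [0.0, 0.0, 1.0]] [[0.852, 0.378, -0.363, 748.282], [0.524, -0.596, 0.609, -562.081], [0.014, -0.708, -0.706, 683.414], [0.0, 0.0, 0.0, 1.0]]
top [[461.95363084942784, 0.0, 319.2726389430714], [0.0, 461.95363084942784, 197.07086958521893], [0.0, 0.0, 1.0]] [[0.012, -0.994, 0.109, 345.977], [-1.0, -0.013, -0.013, -3.474], [0.014, -0.109, -0.994, 984.757], [0.0, 0.0, 0.0, 1.0]]
```

View pics/top0.png

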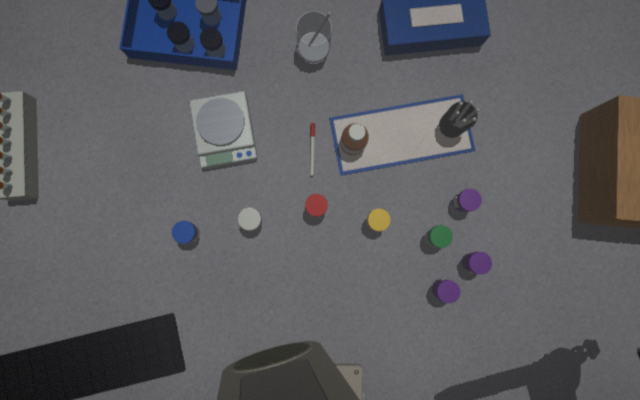

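View pics/scene0.png

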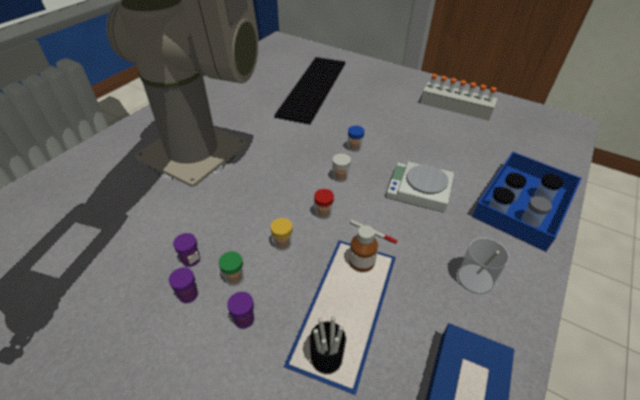

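The top view shows the balance at (221,122) with its display toward the robot, the red cap at (316,205), yellow at (378,220), blue at (184,232), green at (441,237) and white at (249,219). The bottle is at (355,138), the pot at (459,120), and the purple look-alikes are around green. The scene view shows the same layout.

```bash
cat > h.py <<'E'
import cv2,numpy as np
from scipy.spatial.transform import Rotation as Ro
HSV={'red':((172,120,60),(6,255,255)),'yellow':((18,110,80),(32,255,255)),'blue':((108,130,60),(122,255,255)),'green':((60,100,40),(85,255,255)),'purple':((128,90,40),(150,255,255))}
def mask(img,c):
    h=cv2.cvtColor(img,cv2.COLOR_BGR2HSV);lo,hi=HSV[c]
    if lo[0]>hi[0]: m=cv2.inRange(h,(lo[0],)+lo[1:],(179,)+hi[1:])|cv2.inRange(h,(0,)+lo[1:],hi)
    else: m=cv2.inRange(h,lo,hi)
    return m
def blobs(m,amin=60,amax=1e9):
    out=[]
    for c in cv2.findContours(m,cv2.RETR_EXTERNAL,cv2.CHAIN_APPROX_NONE)[0]:
        a=cv2.contourArea(c)
        if amin<a<amax:
            M=cv2.moments(c);out.append((a,M['m10']/a,M['m01']/a,c))
    return sorted(out,key=lambda b:-b[0])
def ray(s,T,u,v):
    d=T[:3,:3]@np.linalg.solve(s['mtx'],np.array([u,v,1.]));return T[:3,3],d/np.linalg.norm(d)
def plane(s,T,u,v,z):
    o,d=ray(s,T,u,v);return o+d*(z-o[2])/d[2]
def cross(r1,r2):
    (o1,d1),(o2,d2)=r1,r2;A=np.stack([d1,-d2],1);t=np.linalg.lstsq(A,o2-o1,rcond=None)[0]
    p,q=o1+t[0]*d1,o2+t[1]*d2;return (p+q)/2,np.linalg.norm(p-q)
def toolT(st):
    T=np.eye(4);T[:3,:3]=Ro.from_euler('xyz',st['tcp_rot'],degrees=True).as_matrix();T[:3,3]=st['tool_pos'];return T
def wrist(r,name=None):
    st=r.sense();s=r.snapshot('wrist');s['T']=toolT(st)@s['hand_eye']
    if name: cv2.imwrite(name,s['color'])
    return s
E
python3 - <<'E'
import pickle,cv2,numpy as np
from h import *
d=pickle.load(open('s0.pkl','rb'));t,s=d['top'],d['scene']
for c in('red','yellow','blue','green'):
    B=[[b for b in blobs(mask(x['color'],c),60,900)] for x in(t,s)]
    for b in B[0]:
        for e in B[1]:
            p,g=cross(ray(t,t['T'],b[1],b[2]),ray(s,s['T'],e[1],e[2]))
            if g<8 and 0<p[2]<130: print(c,np.round(p,1),'gap',round(g,1),'px',np.round(b[:3]),np.round(e[:3]),'depth z',np.round(plane(t,t['T'],b[1],b[2],62)[:2],1))
def pz(x,u,v):
    z=x['depth'][int(v),int(u)];return np.round((x['T']@np.r_[np.linalg.solve(x['mtx'],[u,v,1])*z,1])[:3],1)
for n,uv in dict(pan=(221,122),housing=(197,150),pad=(400,130),bottle=(357,131),bench=(280,250),red=(316,205)).items(): print(n,pz(t,*uv))
# pan and housing
im=t['color'][80:180,180:270]; cv2.imwrite('pics/bal.png',cv2.resize(np.hstack([im,t['color'][80:180,320:490]]),None,fx=3,fy=3,interpolation=cv2.INTER_CUBIC))
E
```

```text
red [431.6  -9.4  55.2] gap 2.3 px [340. 316. 205.] [252. 324. 197.] depth z [431.9  -8.7]
yellow [ 403.4 -135.7   55. ] gap 2.3 px [368. 378. 220.] [335. 281. 228.] depth z [ 403.8 -134.1]
blue [374.1 255.4  56.1] gap 2.2 px [360. 183. 232.] [138. 356. 132.] depth z [374.8 254.3]
green [ 371.9 -260.7   56.5] gap 1.8 px [338. 441. 236.] [370. 230. 262.] depth z [ 372.4 -258.5]
pan [603.9 190.7  44.3]
housing [546.7 241.4  31.5]
pad [ 603.5 -190.1    2.6]
bottle [574.7 -87.1 100. ]
bench [3.407e+02 6.580e+01 2.000e-01]
red [431.6  -8.8  61.2]
```

View pics/bal.png

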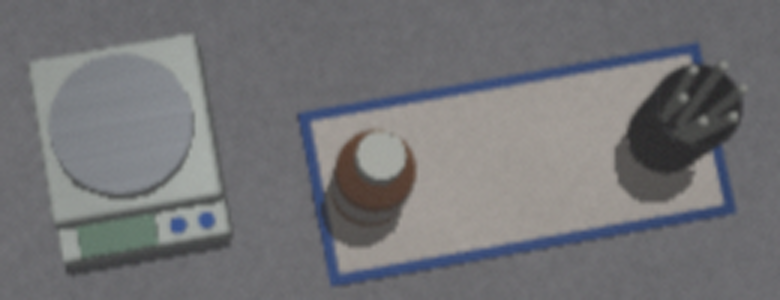

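```bash
cat >> h.py <<'E'
def plan(p,yaw,goal,gyaw,n,op=1):
    """rows (tool axes, round numbers) from p,yaw to goal,gyaw in n rows, tool pointing down"""
    p=np.array(p,float);goal=np.array(goal,float);out=[]
    for i in range(n):
        st=(goal-p)/(n-i);c,s=np.cos(np.radians(yaw)),np.sin(np.radians(yaw))
        t=np.round([c*st[0]+s*st[1],s*st[0]-c*st[1],-st[2]],0 if np.abs(goal-p).max()>30 else 1)
        k=np.clip(np.round((gyaw-yaw)/(n-i)/5,2),-1,1)
        out.append([op,*t.tolist(),0,0,float(-k)])
        p+= [c*t[0]+s*t[1],s*t[0]-c*t[1],-t[2]];yaw+=5*k
    for i in range(0,n,8): print(str(out[i:i+8]).replace(' ','').replace('.0,',',').replace('.0]',']'))
    print('end',np.round(p,1),round(yaw,1))
E
python3 - <<'E'
from bench import r
import pickle
from h import *
d=pickle.load(open('s0.pkl','rb'));t=d['top']
q=lambda x,y,ox,z:plane(t,t['T'],ox+x/3-.33,80+y/3-.33,z)[:2]
H=np.array([q(x,y,180,36) for x,y in((30,62),(192,36),(220,197),(55,223))])
P=np.array([q(x-270,y,320,2) for x,y in((300,115),(697,45),(733,211),(333,283))])
print('housing',H.round(),'pan',q(121,124,180,46).round(1))
an=lambda v:np.degrees(np.arctan2(v[1],v[0]))
print('yaw',an(H[0]-H[3]),an(H[1]-H[2]),an(H[0]-H[1])-90,np.linalg.norm(H[0]-H[1]),np.linalg.norm(H[0]-H[3]))
print('pad c',P.mean(0),'yaw',an(P[0]-P[1])-90,an(P[0]-P[3]),np.linalg.norm(P[0]-P[1]),np.linalg.norm(P[0]-P[3]))
s=r.snapshot('wrist');print(np.round(s['hand_eye'],3).tolist(),s['mtx'][0])
st=r.sense();plan(st['tool_pos'],st['tcp_rot'][2],(590,-190,330),99,16)
E
```

```text
housing [[652. 260.]
 [673. 147.]
 [557. 124.]
 [537. 238.]] pan [605.5 192.5]
yaw 10.91825209402428 11.210356128576635 10.386224093013638 114.81165517762504 116.71783166584723
pad c [ 594.9622594  -194.30285745] yaw 11.125153985158647 11.385689982808282 296.81015787839794 125.76122891901618
[[-0.0, -0.961, -0.275, 69.631], [1.0, 0.0, -0.001, 0.531], [0.001, -0.275, 0.961, -142.619], [0.0, 0.0, 0.0, 1.0]] [284.25554127   0.         319.19728082]
[[1,31,-14,-6,0,0,-0.99],[1,32,-11,-6,0,0,-0.99],[1,33,-8,-6,0,0,-0.99],[1,33,-6,-6,0,0,-0.99],[1,34,-3,-6,0,0,-0.99],[1,34,0,-6,0,0,-0.99],[1,33,3,-6,0,0,-0.99],[1,33,6,-6,0,0,-0.99]]
[[1,32,9,-6,0,0,-0.99],[1,32,12,-7,0,0,-0.99],[1,30,14,-6,0,0,-0.99],[1,29,17,-7,0,0,-0.99],[1,28,19,-6,0,0,-0.99],[1,26,22,-7,0,0,-1],[1,23,24,-6,0,0,-0.99],[1,21.7,25.7,-6.5,0,0,-1]]
end [ 590. -190.  330.] 99.0
```

Request:
apply_moves(
  steps=[
    [1, 31, -14, 2, 0, 0, -1],
    [1, 32, -11, 2, 0, 0, -1],
    [1, 33, -8, 2, 0, 0, -1],
    [1, 33, -6, 2, 0, 0, -1],
    [1, 34, -3, 2, 0, 0, -1],
    [1, 34, 0, 2, 0, 0, -1],
    [1, 33, 3, 2, 0, 0, -1],
    [1, 33, 6, 2, 0, 0, -1],
  ],
)

```text
time: 0.95
tool_pos: [396.3, -375.0, 214.9]
tcp_rot: [-180.0, -0.0, 59.9]
ft_force: [-0.3, -0.9, -0.5]
finger_gap: 85.7
grip_force: 0.0
```

Request:
apply_moves(
  steps=[
    [1, 32, 9, 2, 0, 0, -1],
    [1, 32, 12, 2, 0, 0, -1],
    [1, 30, 14, 2, 0, 0, -1],
    [1, 29, 17, 2, 0, 0, -1],
    [1, 28, 19, 2, 0, 0, -1],
    [1, 26, 22, 2, 0, 0, -1],
    [1, 23, 24, 0, 0, 0, -1],
    [1, 20, 25, 0, 0, 0, -1],
  ],
)

```text
time: 1.75
tool_pos: [587.7, -188.4, 202.8]
tcp_rot: [-180.0, -0.0, 99.9]
ft_force: [-1.0, 0.3, 0.1]
finger_gap: 85.5
grip_force: 0.0
```

Run:
```python
from bench import r
import pickle
from h import *
s=wrist(r,'pics/w1.png');pickle.dump(s,open('w1.pkl','wb'))
st=r.sense();print(st['time'],st['tool_pos'],st['tcp_rot'],st['qd'].round(1))
plan(st['tool_pos'],st['tcp_rot'][2],(600,195,198),101,16)
```

```text
1.8 [ 590.44807538 -184.78311785  202.75617528] [ 1.79903930e+02 -1.20882226e-01  1.00367529e+02] [-2.6 -1.6  2.  -0.1 -0.5  3.9]
[[1,23,5,0,0,0,-0.01],[1,23,5,0,0,0,-0.01],[1,23,5,0,0,0,-0.01],[1,23,5,0,0,0,-0.01],[1,23,5,0,0,0,-0.01],[1,23,5,0,0,0,-0.01],[1,23,5,0,0,0,-0.01],[1,23,5,1,0,0,-0.01]]
[[1,23,5,0,0,0,-0.01],[1,23,5,1,0,0,-0.01],[1,24,5,0,0,0,-0],[1,23,5,1,0,0,-0.01],[1,24,5,0,0,0,-0],[1,23,5,1,0,0,-0.01],[1,24,5,0,0,0,-0],[1,23.4,5,0.8,0,0,-0.01]]
end [600. 195. 198.] 101.0
```

View pics/w1.png

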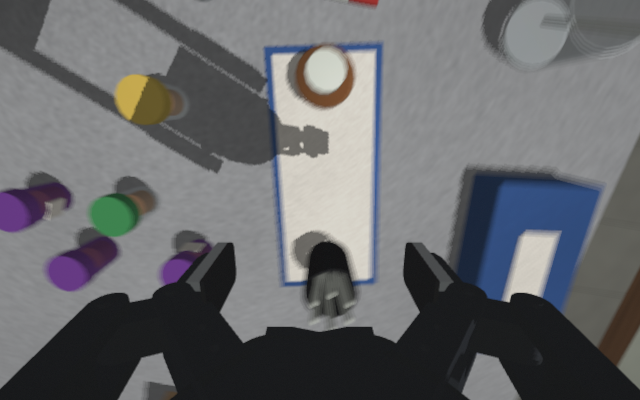

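The wrist view shows the pad with corners near (268,46), (381,44), (374,282) and (284,285). The bottle is at its top end and the pot at its bottom end. Next I look at the balance.

Request:
apply_moves(
  steps=[
    [1, 33, 8, 0, 0, 0, 0],
    [1, 33, 8, 0, 0, 0, 0],
    [1, 33, 8, 0, 0, 0, 0],
    [1, 33, 8, 0, 0, 0, 0],
    [1, 33, 8, 0, 0, 0, 0],
    [1, 33, 8, 0, 0, 0, 0],
    [1, 33, 8, 0, 0, 0, 0],
    [1, 33, 8, 0, 0, 0, 0],
  ],
)

```text
time: 2.6
tool_pos: [605.3, 82.5, 203.0]
tcp_rot: [-180.0, -0.0, 99.7]
ft_force: [1.2, 0.5, -0.5]
finger_gap: 85.4
grip_force: 0.0
```

Request:
apply_moves(
  steps=[
    [1, 30, 5, 0, 0, 0, 0],
    [1, 30, 5, 0, 0, 0, 0],
    [1, 30, 0, 0, 0, 0, 0],
    [1, 20, 0, 0, 0, 0, 0],
    [1, 0, 0, 0, 0, 0, 0],
    [1, 0, 0, 0, 0, 0, 0],
    [1, 0, 0, 0, 0, 0, 0],
    [1, 0, 0, 0, 0, 0, 0],
  ],
)

```text
time: 3.4
tool_pos: [597.2, 190.2, 203.2]
tcp_rot: [-180.0, 0.0, 99.6]
ft_force: [-0.2, 0.1, -0.4]
finger_gap: 85.2
grip_force: 0.0
```

Run:
```python
from bench import r
import pickle
from h import *
s=wrist(r,'pics/w2.png');pickle.dump(s,open('w2.pkl','wb'))
st=r.sense();print(st['time'],st['tool_pos'],st['tcp_rot'],st['qd'].round(1))
s=pickle.load(open('w1.pkl','rb'))
h=cv2.cvtColor(s['color'],cv2.COLOR_BGR2HSV)
m=cv2.inRange(h,(105,120,50),(125,255,255));m[:,:240]=0;m[:,400:]=0;m[:30]=0
pts=cv2.findNonZero(m)[:,0,:]
W=np.array([plane(s,s['T'],u,v,2)[:2] for u,v in pts],np.float32)
rc=cv2.minAreaRect(W);print('pad',rc,cv2.boxPoints(rc).round(1).tolist())
```

```text
3.45 [597.24963355 190.32240186 203.25018564] [-1.79995796e+02  8.44302715e-03  9.96184679e+01] [ 0.1  0.1  0.   0.2 -0.   0.1]
pad ((595.8529052734375, -193.90623474121094), (127.619384765625, 297.7730712890625), 11.240473747253418) [[504.20001220703125, -60.29999923706055], [562.2999877929688, -352.3999938964844], [687.5, -327.5], [629.4000244140625, -35.400001525878906]]
```

View pics/w2.png

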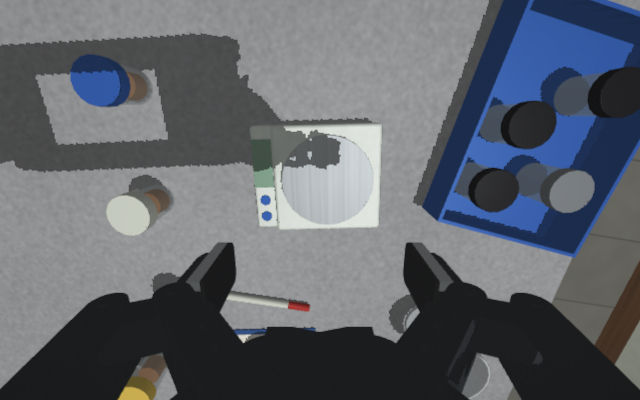

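The wrist view shows the balance with its pan centred near (327,180). The housing's top face has corners near (381,124), (379,228) and (279,229), and part of it lies in shadow.

Run:
```python
from bench import r
import pickle
from h import *
s=pickle.load(open('w2.pkl','rb'));g=cv2.GaussianBlur(cv2.cvtColor(s['color'],cv2.COLOR_BGR2GRAY),(3,3),0).astype(float)
smp=lambda P:cv2.remap(g.astype(np.float32),P[:,0].astype(np.float32).reshape(1,-1),P[:,1].astype(np.float32).reshape(1,-1),1)[0]
def edge(a,b):  # subpixel strongest step between a and b
    n=int(np.hypot(*(np.array(b)-a))*4);P=np.linspace(a,b,n);d=np.abs(np.diff(smp(P)));i=int(d.argmax());k=slice(max(0,i-4),i+5)
    return np.average(P[:-1][k],axis=0,weights=d[k]+1e-9)
c=np.array([327,180.]);E=[]
for a in np.radians(np.arange(-40,190,4)):   # image lower/right part (out of shadow)
    u=np.array([np.cos(a),np.sin(a)]);E.append(edge(c+u*41,c+u*51))
E=np.array(E);W=np.array([plane(s,s['T'],*e,46)[:2] for e in E])
for _ in range(4):
    A=np.c_[2*W,np.ones(len(W))];x=np.linalg.lstsq(A,(W**2).sum(1),rcond=None)[0];R=np.sqrt(x[2]+x[0]**2+x[1]**2)
    res=np.hypot(*(W-x[:2]).T)-R;W=W[np.abs(res)<max(1.5,1.5*np.std(res))]
print('pan',x[:2],R,len(W),res.std())
L={}
L['back']=[edge((371,v),(392,v)) for v in range(130,224,3)]
L['right']=[edge((u,220),(u,240)) for u in range(285,374,3)]
L['left']=[edge((u,116),(u,134)) for u in range(340,376,3)]
for k,v in L.items():
    w=np.array([plane(s,s['T'],*e,36)[:2] for e in v],np.float32);l=cv2.fitLine(w,cv2.DIST_HUBER,0,.01,.01).ravel()
    n=np.array([-l[1],l[0]]);print(k,'angle',np.degrees(np.arctan2(l[1],l[0])),'pan dist',abs((x[:2]-l[2:])@n),'sd',((w-l[2:])@n).std(),'px',np.mean(v,0))
dz=lambda u,v:(s['T']@np.r_[np.linalg.solve(s['mtx'],[u,v,1])*s['depth'][v,u],1])[2]
print('z pan',dz(340,190),'housing',dz(372,220),'bench',dz(420,230))
for n in('blue','red'):
    for b in blobs(mask(s['color'],n),300,4000):print(n,b[:3])
cv2.imwrite('pics/c2.png',cv2.resize(s['color'][110:245,240:400],None,fx=4,fy=4,interpolation=cv2.INTER_CUBIC))
st=r.sense();plan(st['tool_pos'],st['tcp_rot'][2],(432,-9,150),101,8)
```

```text
pan [605.24463535 192.71825503] 50.14308077735728 41 0.35336905453579615
back angle -78.85095 pan dist 58.24996375398403 sd 0.29160538 px [379.12288218 176.5       ]
right angle 11.797831 pan dist 58.722034914896135 sd 0.45031428 px [328.5        227.60007594]
left angle 9.816818 pan dist 58.90507533796534 sd 0.031241544 px [356.5        123.85926113]
z pan 46.161849096211995 housing 36.677939024371256 bench -0.8689817578023167
blue (2299.0, 99.41619544729592, 80.48789328693634)
[[1,-21,-25,7,0,0,-0.03],[1,-21,-25,7,0,0,-0.04],[1,-21,-25,7,0,0,-0.03],[1,-21,-24,6,0,0,-0.04],[1,-21,-25,7,0,0,-0.03],[1,-21,-25,6,0,0,-0.04],[1,-20,-24,7,0,0,-0.03],[1,-20.9,-25,6.3,0,0,-0.04]]
end [432.  -9. 150.] 101.0
```

Request:
apply_moves(
  steps=[
    [1, -28, -33, 9, 0, 0, -0.3],
    [1, -28, -33, 9, 0, 0, 0],
    [1, -28, -33, 9, 0, 0, 0],
    [1, -28, -33, 9, 0, 0, 0],
    [1, -28, -33, 9, 0, 0, 0],
    [1, -28, -33, 9, 0, 0, 0],
    [1, 0, 0, 0, 0, 0, 0],
    [1, 0, 0, 0, 0, 0, 0],
  ],
)

```text
time: 4.25
tool_pos: [434.3, -12.2, 149.4]
tcp_rot: [180.0, 0.0, 101.0]
ft_force: [0.3, -0.3, 0.1]
finger_gap: 85.3
grip_force: 0.0
```

```bash
cat >> h.py <<'E'
def capmeas(r,c,name=None,near=None):
    """cap's top face centre at z=62: near-circle fitted to the mask edge away from the visible side wall"""
    s=wrist(r,name);st=r.sense();print(round(st['time'],2),st['tool_pos'].round(1),st['tcp_rot'].round(2),'qd',np.abs(st['qd']).max().round(2))
    for b in blobs(mask(s['color'],c),500):
        (u,v),rad=cv2.minEnclosingCircle(b[3]);T=s['T']
        W=np.array([plane(s,T,*p,62)[:2] for p in b[3][:,0]]);cc=plane(s,T,b[1],b[2],60)[:2]
        h=cv2.convexHull(W.astype(np.float32))[:,0].astype(float)
        away=T[:2,3]-cc; away/=np.linalg.norm(away)+1e-9
        K=W
        for _ in range(5):
            A=np.c_[2*K,np.ones(len(K))];x=np.linalg.lstsq(A,(K**2).sum(1),rcond=None)[0];R=np.sqrt(x[2]+x[:2]@x[:2]);e=np.hypot(*(K-x[:2]).T)-R;K=K[np.abs(e)<max(.8,1.5*e.std())]
        print(c,'px',round(b[1]),round(b[2]),'centroid@55',plane(s,T,b[1],b[2],55)[:2].round(1),'circle',x[:2].round(1),'R',R.round(1),len(K),len(W),'sd',e.std().round(2))
        z=s['depth'][int(b[2]),int(b[1])];print('  depth pt',(T@np.r_[np.linalg.solve(s['mtx'],[b[1],b[2],1])*z,1])[:3].round(1))
    return s
E
python3 - <<'E'
from bench import r
from h import *
capmeas(r,'red','pics/w3.png')
E
```

```text
4.3 [435.1 -11.6 149.9] [1.7991e+02 1.0000e-02 1.0110e+02] qd 1.61
red px 317 195 centroid@55 [431.9 -10.2] circle [431.9  -8.8] R 22.6 117 150 sd 0.41
  depth pt [431.6  -8.5  61.4]
```

View pics/w3.png

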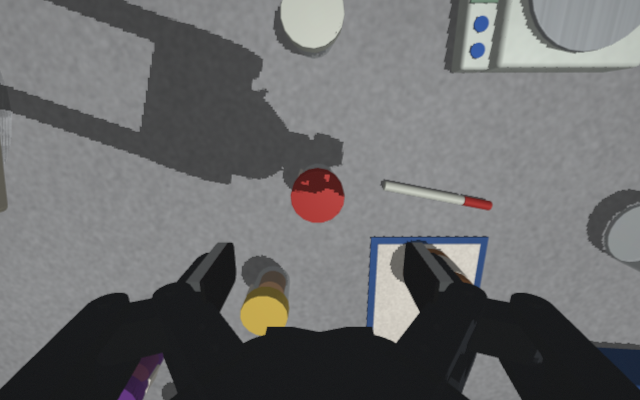

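The red cap shows at (317,195), and all measurements put it at (431.8,-8.8). I descend and grip it.

Request:
apply_moves(
  steps=[
    [1, 3.3, -2.6, 10, 0, 0, 0],
    [1, 0, 0, 25, 0, 0, 0],
    [1, 0, 0, 25, 0, 0, 0],
    [1, 0, 0, 25, 0, 0, 0],
    [1, 0, 0, 20, 0, 0, 0],
    [1, 0, 0, 13, 0, 0, 0],
    [1, 0, 0, 0, 0, 0, 0],
    [1, 0, 0, 0, 0, 0, 0],
  ],
  squeeze=30,
)

```text
time: 5.1
tool_pos: [431.7, -8.0, 31.6]
tcp_rot: [-180.0, -0.0, 101.2]
ft_force: [0.6, 0.0, 0.8]
finger_gap: 85.7
grip_force: 0.0
```

Request:
apply_moves(
  steps=[
    [-1, 0, 0, 0, 0, 0, 0],
    [-1, 0, 0, 0, 0, 0, 0],
    [-1, 0, 0, 0, 0, 0, 0],
    [-1, 0, 0, 0, 0, 0, 0],
    [-1, 0, 0, 0, 0, 0, 0],
    [-1, 0, 0, 0, 0, 0, 0],
    [-1, 0, 0, 0, 0, 0, 0],
    [-1, 0, 0, 0, 0, 0, 0],
  ],
)

```text
time: 5.9
tool_pos: [432.2, -8.6, 32.3]
tcp_rot: [179.9, 0.0, 101.2]
ft_force: [-1.0, -0.4, 5.7]
finger_gap: 44.8
grip_force: 30.1
```

Request:
apply_moves(
  steps=[
    [-1, 0, 0, -8, 0, 0, 0],
    [-1, 0, 0, -20, 0, 0, 0],
    [-1, 0, 0, -25, 0, 0, 0],
    [-1, 0, 0, -25, 0, 0, 0],
    [-1, 6, 8, -20, 0, 0, 0],
    [-1, 12, 15, -10, 0, 0, 0],
    [-1, 18, 23, 0, 0, 0, 0],
    [-1, 20, 26, 0, 0, 0, 0],
  ],
)

```text
time: 6.7
tool_pos: [492.1, 60.9, 140.6]
tcp_rot: [179.9, 0.0, 101.1]
ft_force: [0.0, -0.6, -0.8]
finger_gap: 45.1
grip_force: 30.8
```

Request:
apply_moves(
  steps=[
    [-1, 22, 28, 0, 0, 0, 0],
    [-1, 22, 28, 0, 0, 0, 0],
    [-1, 22, 28, 0, 0, 0, 0],
    [-1, 19, 25, 0, 0, 0, 0],
    [-1, 14, 18, 0, 0, 0, 0],
    [-1, 8, 10, 0, 0, 0, 0],
    [-1, 0, 0, 0, 0, 0, 0],
    [-1, 0, 0, 0, 0, 0, 0],
  ],
)

```text
time: 7.5
tool_pos: [604.3, 191.9, 139.2]
tcp_rot: [-180.0, 0.0, 101.2]
ft_force: [0.2, -0.5, -1.6]
finger_gap: 45.1
grip_force: 30.9
```

Run:
```python
from bench import r
from h import *
capmeas(r,'red','pics/w4.png');st=r.sense();print(st['ft_force'],st['finger_gap'])
plan(st['tool_pos'],st['tcp_rot'][2],(605.2,192.7,90),101.2,4,-1)
```

```text
7.55 [604.2 191.5 139.3] [-1.7996e+02  1.0000e-02  1.0119e+02] qd 0.58
red px 319 271 centroid@55 [616.8 127.8] circle [616.5 128.8] R 46.3 147 284 sd 1.16
  depth pt [603.6 194.3 169.1]
[-0.10597084 -0.95254277 -0.35811566] 45.17150272918735
[[-1,0,0,12,0,0,-0],[-1,0,0,12,0,0,-0],[-1,0.5,0.6,12.6,0,0,-0],[-1,0.5,0.6,12.7,0,0,-0]]
end [605.2 192.7  90. ] 101.2
```

View pics/w4.png

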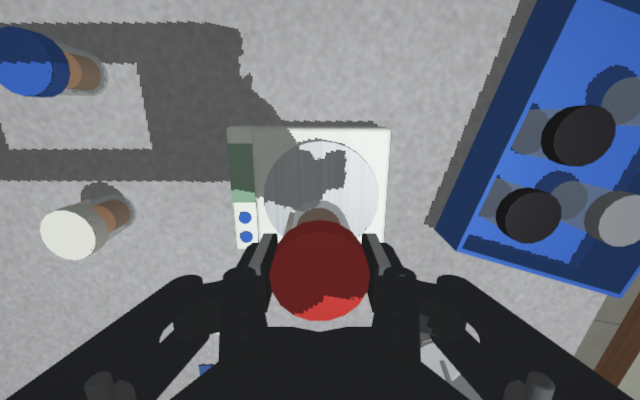

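Red is held square and upright above the pan, with its cap at (319,271). I lower it gently.

Request:
apply_moves(
  steps=[
    [-1, 1, 1.2, 10, 0, 0, 0],
    [-1, 0, 0, 15, 0, 0, 0],
    [-1, 0, 0, 15, 0, 0, 0],
    [-1, 0, 0, 10, 0, 0, 0],
    [-1, 0, 0, 5, 0, 0, 0],
    [-1, 0, 0, 2, 0, 0, 0],
    [-1, 0, 0, 0, 0, 0, 0],
    [-1, 0, 0, 0, 0, 0, 0],
  ],
)

```text
time: 8.35
tool_pos: [606.2, 193.4, 83.0]
tcp_rot: [179.9, -0.0, 101.2]
ft_force: [-0.1, 0.0, -0.2]
finger_gap: 45.1
grip_force: 30.9
```

Request:
apply_moves(
  steps=[
    [-1, 0, 0, 1, 0, 0, 0],
    [-1, 0, 0, 0.5, 0, 0, 0],
    [-1, 0, 0, 0.5, 0, 0, 0],
    [-1, 0, 0, 0.5, 0, 0, 0],
    [-1, 0, 0, 0.3, 0, 0, 0],
    [-1, 0, 0, 0, 0, 0, 0],
    [-1, 0, 0, 0, 0, 0, 0],
    [-1, 0, 0, 0, 0, 0, 0],
  ],
)

```text
time: 9.15
tool_pos: [605.7, 193.3, 79.5]
tcp_rot: [180.0, -0.0, 101.2]
ft_force: [-0.9, 0.7, -0.7]
finger_gap: 45.2
grip_force: 30.9
```

Request:
apply_moves(
  steps=[
    [-1, -0.3, -0.3, 0.3, 0, 0, 0],
    [-1, 0, 0, 0.3, 0, 0, 0],
    [-1, 0, 0, 0.3, 0, 0, 0],
    [-1, 0, 0, 0, 0, 0, 0],
    [-1, 0, 0, 0, 0, 0, 0],
    [-1, 0, 0, 0, 0, 0, 0],
    [-1, 0, 0, 0, 0, 0, 0],
    [-1, 0, 0, 0, 0, 0, 0],
  ],
)

```text
time: 9.95
tool_pos: [605.4, 192.9, 78.6]
tcp_rot: [-180.0, -0.0, 101.2]
ft_force: [-0.2, 1.5, 0.1]
finger_gap: 45.0
grip_force: 30.9
```

Request:
apply_moves(
  steps=[
    [-1, 0, 0, 0.3, 0, 0, 0],
    [-1, 0, 0, 0.3, 0, 0, 0],
    [-1, 0, 0, 0, 0, 0, 0],
    [-1, 0, 0, 0, 0, 0, 0],
    [-1, 0, 0, 0, 0, 0, 0],
    [-1, 0, 0, 0, 0, 0, 0],
    [-1, 0, 0, 0, 0, 0, 0],
    [-1, 0, 0, 0, 0, 0, 0],
  ],
)

```text
time: 10.75
tool_pos: [605.5, 192.9, 78.5]
tcp_rot: [180.0, 0.0, 101.2]
ft_force: [-2.7, -0.8, 5.3]
finger_gap: 44.9
grip_force: 31.3
```

Request:
apply_moves(
  steps=[
    [0.1, 0, 0, 0, 0, 0, 0],
    [0.15, 0, 0, 0, 0, 0, 0],
    [0.2, 0, 0, 0, 0, 0, 0],
    [0.3, 0, 0, 0, 0, 0, 0],
    [0.5, 0, 0, 0, 0, 0, 0],
    [0.8, 0, 0, 0, 0, 0, 0],
    [0.8, 0, 0, 0, 0, 0, 0],
    [0.8, 0, 0, 0, 0, 0, 0],
  ],
)

```text
time: 11.55
tool_pos: [605.5, 192.9, 78.0]
tcp_rot: [180.0, 0.0, 101.2]
ft_force: [-0.0, -0.7, 0.2]
finger_gap: 76.9
grip_force: 0.0
```

Request:
apply_moves(
  steps=[
    [0.8, 0, 0, -5, 0, 0, 0],
    [0.8, 0, 0, -20, 0, 0, 0],
    [0.8, 0, 0, -30, 0, 0, 0],
    [0.8, 0, 0, -30, 0, 0, 0],
    [1, 0, 0, -30, 0, 0, 0],
    [1, 0, 0, -10, 0, 0, 0],
    [1, 0, 0, 0, 0, 0, 0],
    [1, 0, 0, 0, 0, 0, 0],
  ],
)

```text
time: 12.35
tool_pos: [604.9, 192.8, 201.7]
tcp_rot: [-179.9, 0.0, 101.2]
ft_force: [0.0, 0.1, -1.1]
finger_gap: 85.4
grip_force: 0.0
```

Run:
```python
from bench import r
import h
from h import *
_p=h.plane
h.plane=lambda s,T,u,v,z:_p(s,T,u,v,z+46)
capmeas(r,'red')
h.plane=_p
st=r.sense();plan(st['tool_pos'],st['tcp_rot'][2],(403.6,-134.5,150),101.2,8)
```

```text
12.4 [604.5 192.7 200.8] [-1.7983e+02  1.0000e-02  1.0120e+02] qd 0.56
red px 319 198 centroid@55 [604.7 191.2] circle [604.5 192.6] R 22.5 112 145 sd 0.46
  depth pt [604.4 193.2 107.9]
[[1,-35,-33,6,0,0,-0],[1,-35,-33,6,0,0,-0],[1,-35,-32,6,0,0,-0],[1,-35,-33,7,0,0,-0],[1,-35,-32,6,0,0,-0],[1,-36,-33,7,0,0,-0],[1,-35,-32,6,0,0,-0],[1,-36,-33,7,0,0,-0]]
end [ 403.2 -134.6  149.8] 101.2
```

Red is on the pan within about 1 mm. Now the yellow cup.

Request:
apply_moves(
  steps=[
    [1, -35, -33, 6, 0, 0, 0],
    [1, -35, -33, 6, 0, 0, 0],
    [1, -35, -32, 6, 0, 0, 0],
    [1, -35, -33, 7, 0, 0, 0],
    [1, -35, -32, 6, 0, 0, 0],
    [1, -36, -33, 7, 0, 0, 0],
    [1, -35, -32, 6, 0, 0, 0],
    [1, -36, -33, 7, 0, 0, 0],
  ],
)

```text
time: 13.2
tool_pos: [401.9, -135.1, 149.9]
tcp_rot: [-179.9, -0.1, 101.2]
ft_force: [0.8, -1.4, -0.4]
finger_gap: 85.4
grip_force: 0.0
```

Request:
apply_moves(
  steps=[
    [1, 0, 0, 0, 0, 0, 0],
    [1, 0, 0, 0, 0, 0, 0],
    [1, 0, 0, 0, 0, 0, 0],
    [1, 0, 0, 0, 0, 0, 0],
    [1, 0, 0, 0, 0, 0, 0],
    [1, 0, 0, 0, 0, 0, 0],
    [1, 0, 0, 0, 0, 0, 0],
    [1, 0, 0, 0, 0, 0, 0],
  ],
)

```text
time: 14.0
tool_pos: [404.4, -134.1, 152.0]
tcp_rot: [180.0, 0.0, 101.2]
ft_force: [0.3, -0.9, 0.2]
finger_gap: 85.3
grip_force: 0.0
```

Run:
```python
from bench import r
from h import *
capmeas(r,'yellow','pics/w5.png')
```

```text
14.05 [ 404.3 -134.2  152. ] [180.     0.   101.22] qd 0.17
yellow px 318 199 centroid@55 [ 403.5 -136.4] circle [ 403.4 -134.8] R 22.9 115 149 sd 0.41
  depth pt [ 403.1 -134.2   62.3]
```

Request:
apply_moves(
  steps=[
    [1, -0.3, -0.9, 12, 0, 0, 0],
    [1, 0, 0, 25, 0, 0, 0],
    [1, 0, 0, 25, 0, 0, 0],
    [1, 0, 0, 25, 0, 0, 0],
    [1, 0, 0, 20, 0, 0, 0],
    [1, 0, 0, 13, 0, 0, 0],
    [1, 0, 0, 0, 0, 0, 0],
    [1, 0, 0, 0, 0, 0, 0],
  ],
)

```text
time: 14.85
tool_pos: [403.4, -134.9, 32.2]
tcp_rot: [-180.0, -0.0, 101.2]
ft_force: [0.5, -0.5, 0.1]
finger_gap: 85.4
grip_force: 0.0
```

Request:
apply_moves(
  steps=[
    [-1, 0, 0, 0, 0, 0, 0],
    [-1, 0, 0, 0, 0, 0, 0],
    [-1, 0, 0, 0, 0, 0, 0],
    [-1, 0, 0, 0, 0, 0, 0],
    [-1, 0, 0, 0, 0, 0, 0],
    [-1, 0, 0, 0, 0, 0, 0],
    [-1, 0, 0, 0, 0, 0, 0],
    [-1, 0, 0, 0, 0, 0, 0],
  ],
)

```text
time: 15.65
tool_pos: [404.1, -135.3, 33.0]
tcp_rot: [179.9, 0.1, 101.2]
ft_force: [-1.6, 0.0, 5.7]
finger_gap: 44.8
grip_force: 30.1
```

Request:
apply_moves(
  steps=[
    [-1, 0, 0, -8, 0, 0, 0],
    [-1, 0, 0, -20, 0, 0, 0],
    [-1, 0, 0, -28, 0, 0, 0],
    [-1, 0, 0, -30, 0, 0, 0],
    [-1, 0, 0, -30, 0, 0, 0],
    [-1, 10, 7, -24, 0, 0, 0],
    [-1, 20, 13, -12, 0, 0, 0],
    [-1, 28, 19, -6, 0, 0, 0],
  ],
)

```text
time: 16.45
tool_pos: [431.2, -70.7, 192.5]
tcp_rot: [179.8, 0.1, 101.1]
ft_force: [-0.1, 0.8, -1.0]
finger_gap: 45.5
grip_force: 30.8
```

Request:
apply_moves(
  steps=[
    [-1, 34, 22, 0, 0, 0, 0],
    [-1, 36, 24, 0, 0, 0, 0],
    [-1, 36, 24, 0, 0, 0, 0],
    [-1, 36, 24, 0, 0, 0, 0],
    [-1, 36, 24, 0, 0, 0, 0],
    [-1, 36, 24, 0, 0, 0, 0],
    [-1, 36, 24, 0, 0, 0, 0],
    [-1, 33, 22, 0, 0, 0, 0],
  ],
)

```text
time: 17.25
tool_pos: [560.1, 245.8, 190.3]
tcp_rot: [180.0, -0.0, 101.2]
ft_force: [0.8, -0.7, -1.2]
finger_gap: 45.3
grip_force: 30.8
```

Request:
apply_moves(
  steps=[
    [-1, 26, 17, 0, 0, 0, 0],
    [-1, 18, 11, 0, 0, 0, 0],
    [-1, 10, 6, 0, 0, 0, 0],
    [-1, 0, 0, 0, 0, 0, 0],
    [-1, 0, 0, 0, 0, 0, 0],
    [-1, 0, 0, 0, 0, 0, 0],
    [-1, 0, 0, 0, 0, 0, 0],
    [-1, 0, 0, 0, 0, 0, 0],
  ],
)

```text
time: 18.05
tool_pos: [582.7, 302.6, 190.3]
tcp_rot: [180.0, 0.0, 101.1]
ft_force: [-0.8, -0.2, -1.0]
finger_gap: 44.9
grip_force: 30.8
```

Run:
```python
from bench import r
from h import *
s=wrist(r,'pics/w6.png');st=r.sense();print(st['tool_pos'],st['tcp_rot'])
plan(st['tool_pos'],st['tcp_rot'][2],(583.3,303.6,37),101.2,8,-1)
```

```text
[582.73645989 302.7074004  190.22232505] [1.79987491e+02 1.15510985e-03 1.01155835e+02]
[[-1,0,0,19,0,0,-0],[-1,0,0,19,0,0,-0],[-1,0,0,19,0,0,-0],[-1,0,0,19,0,0,-0],[-1,0,0,19,0,0,-0],[-1,0,0,19,0,0,-0],[-1,0,0,20,0,0,-0],[-1,0.8,0.7,19.2,0,0,-0.01]]
end [583.3 303.6  37. ] 101.2
```

View pics/w6.png

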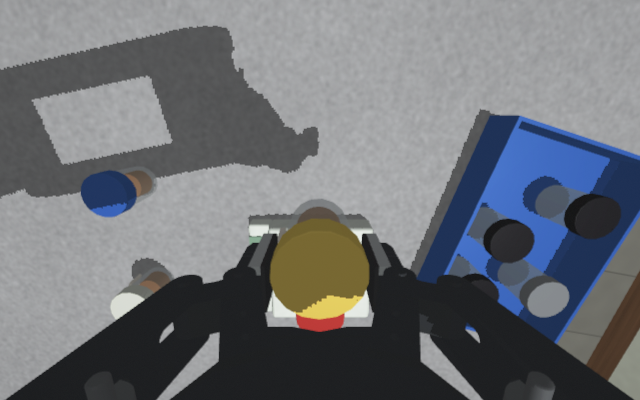

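Yellow is held upright at (320,268), left of the balance. I lower it.

Request:
apply_moves(
  steps=[
    [-1, 0.8, 0.7, 20, 0, 0, 0],
    [-1, 0, 0, 30, 0, 0, 0],
    [-1, 0, 0, 30, 0, 0, 0],
    [-1, 0, 0, 30, 0, 0, 0],
    [-1, 0, 0, 25, 0, 0, 0],
    [-1, 0, 0, 12, 0, 0, 0],
    [-1, 0, 0, 5, 0, 0, 0],
    [-1, 0, 0, 2, 0, 0, 0],
  ],
)

```text
time: 18.9
tool_pos: [583.6, 304.3, 36.5]
tcp_rot: [180.0, -0.0, 101.2]
ft_force: [-0.4, -0.6, -0.1]
finger_gap: 44.9
grip_force: 30.8
```

Request:
apply_moves(
  steps=[
    [-1, 0, 0, 0, 0, 0, 0],
    [-1, 0, 0, 0, 0, 0, 0],
    [-1, 0, 0, 0, 0, 0, 0],
    [-1, 0, 0, 0, 0, 0, 0],
    [-1, 0, 0, 0, 0, 0, 0],
    [-1, 0, 0, 0, 0, 0, 0],
    [-1, 0, 0, 0, 0, 0, 0],
    [-1, 0, 0, 0, 0, 0, 0],
  ],
)

```text
time: 19.7
tool_pos: [583.2, 304.2, 35.9]
tcp_rot: [-180.0, -0.0, 101.2]
ft_force: [-0.0, -1.2, -0.1]
finger_gap: 45.3
grip_force: 30.8
```

Request:
apply_moves(
  steps=[
    [-1, -0.7, 0, 0.8, 0, 0, 0],
    [-1, 0, 0, 0.5, 0, 0, 0],
    [-1, 0, 0, 0.5, 0, 0, 0],
    [-1, 0, 0, 0.4, 0, 0, 0],
    [-1, 0, 0, 0.4, 0, 0, 0],
    [-1, 0, 0, 0, 0, 0, 0],
    [-1, 0, 0, 0, 0, 0, 0],
    [-1, 0, 0, 0, 0, 0, 0],
  ],
)

```text
time: 20.5
tool_pos: [583.4, 303.6, 33.4]
tcp_rot: [180.0, -0.0, 101.2]
ft_force: [-0.3, -0.1, -0.6]
finger_gap: 45.3
grip_force: 30.8
```

Request:
apply_moves(
  steps=[
    [-1, 0, 0, 0.3, 0, 0, 0],
    [-1, 0, 0, 0.3, 0, 0, 0],
    [-1, 0, 0, 0, 0, 0, 0],
    [-1, 0, 0, 0, 0, 0, 0],
    [-1, 0, 0, 0, 0, 0, 0],
    [-1, 0, 0, 0, 0, 0, 0],
    [-1, 0, 0, 0, 0, 0, 0],
    [-1, 0, 0, 0, 0, 0, 0],
  ],
)

```text
time: 21.3
tool_pos: [583.4, 303.6, 33.1]
tcp_rot: [180.0, -0.0, 101.2]
ft_force: [-2.6, -1.2, 5.5]
finger_gap: 45.3
grip_force: 31.2
```

Contact. I release, rise and check.

Request:
apply_moves(
  steps=[
    [0.1, 0, 0, 0, 0, 0, 0],
    [0.15, 0, 0, 0, 0, 0, 0],
    [0.2, 0, 0, 0, 0, 0, 0],
    [0.3, 0, 0, 0, 0, 0, 0],
    [0.5, 0, 0, 0, 0, 0, 0],
    [0.8, 0, 0, 0, 0, 0, 0],
    [0.8, 0, 0, 0, 0, 0, 0],
    [0.8, 0, 0, 0, 0, 0, 0],
  ],
)

```text
time: 22.1
tool_pos: [583.4, 303.5, 32.8]
tcp_rot: [180.0, -0.0, 101.2]
ft_force: [0.5, 0.2, 0.3]
finger_gap: 76.5
grip_force: 0.0
```

Request:
apply_moves(
  steps=[
    [0.8, 0, 0, -5, 0, 0, 0],
    [0.8, 0, 0, -20, 0, 0, 0],
    [0.8, 0, 0, -30, 0, 0, 0],
    [0.8, 0, 0, -30, 0, 0, 0],
    [1, 0, 0, -30, 0, 0, 0],
    [1, 0, 0, -5, 0, 0, 0],
    [1, 0, 0, 0, 0, 0, 0],
    [1, 0, 0, 0, 0, 0, 0],
  ],
)

```text
time: 22.9
tool_pos: [582.7, 303.3, 151.6]
tcp_rot: [-179.9, 0.0, 101.2]
ft_force: [-0.1, 0.1, 0.1]
finger_gap: 85.4
grip_force: 0.0
```

Run:
```python
from bench import r
from h import *
capmeas(r,'yellow','pics/w7.png')
st=r.sense();plan(st['tool_pos'],st['tcp_rot'][2],(374.5,254.8,150),101.2,7)
```

```text
22.95 [582.3 303.1 150.9] [-1.7984e+02  3.0000e-02  1.0120e+02] qd 0.52
yellow px 319 198 centroid@55 [582.6 302.4] circle [582.3 303.9] R 22.8 119 150 sd 0.42
  depth pt [582.2 304.5  62.4]
[[1,-1,-30,0,0,0,-0],[1,-1,-31,0,0,0,-0],[1,-1,-30,0,0,0,-0],[1,-1,-31,0,0,0,-0],[1,-1,-30,0,0,0,-0],[1,-1,-31,0,0,0,-0],[1,-1.1,-30.3,0.9,0,0,-0]]
end [374.5 254.7 150. ] 101.2
```

View pics/w7.png

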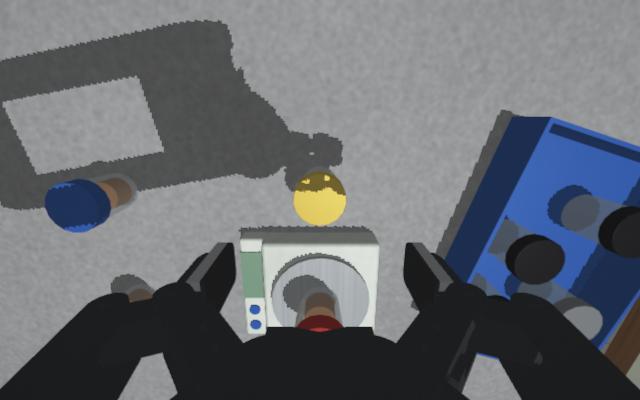

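Yellow stands at (319,198) in line with the pan, with the gap clear of the housing. Next, blue.

Request:
apply_moves(
  steps=[
    [1, -1, -36, 0, 0, 0, 0],
    [1, -1, -36, 0, 0, 0, 0],
    [1, -1, -36, 0, 0, 0, 0],
    [1, -1, -36, 0, 0, 0, 0],
    [1, -1, -36, 0, 0, 0, 0],
    [1, -1, -33, 0, 0, 0, 0],
    [1, -1, 0, 0, 0, 0, 0],
    [1, 0, 0, 0, 0, 0, 0],
  ],
)

```text
time: 23.75
tool_pos: [374.9, 254.9, 151.7]
tcp_rot: [-179.9, 0.0, 101.2]
ft_force: [-0.6, -0.2, 0.4]
finger_gap: 85.5
grip_force: 0.0
```

Request:
apply_moves(
  steps=[
    [1, 0, 0, 0, 0, 0, 0],
    [1, 0, 0, 0, 0, 0, 0],
    [1, 0, 0, 0, 0, 0, 0],
    [1, 0, 0, 0, 0, 0, 0],
    [1, 0, 0, 0, 0, 0, 0],
    [1, 0, 0, 0, 0, 0, 0],
    [1, 0, 0, 0, 0, 0, 0],
    [1, 0, 0, 0, 0, 0, 0],
  ],
)

```text
time: 24.55
tool_pos: [375.8, 255.3, 152.8]
tcp_rot: [180.0, -0.0, 101.2]
ft_force: [1.0, 0.3, 0.6]
finger_gap: 85.2
grip_force: 0.0
```

Run:
```python
from bench import r
from h import *
capmeas(r,'blue','pics/w8.png')
```

```text
24.6 [375.8 255.3 152.9] [179.99  -0.   101.2 ] qd 0.12
blue px 624 294 centroid@55 [687.5 215.9] circle [700.7 229.4] R 44.7 97 206 sd 2.87
  depth pt [737.5 199.5  18.1]
blue px 317 198 centroid@55 [374.2 253.8] circle [374.  255.3] R 22.6 110 147 sd 0.43
  depth pt [373.8 256.1  62.9]
```

Request:
apply_moves(
  steps=[
    [1, 0.3, -1.7, 12, 0, 0, 0],
    [1, 0, 0, 25, 0, 0, 0],
    [1, 0, 0, 25, 0, 0, 0],
    [1, 0, 0, 25, 0, 0, 0],
    [1, 0, 0, 20, 0, 0, 0],
    [1, 0, 0, 13.5, 0, 0, 0],
    [1, 0, 0, 0, 0, 0, 0],
    [1, 0, 0, 0, 0, 0, 0],
  ],
)

```text
time: 25.4
tool_pos: [374.0, 255.3, 32.4]
tcp_rot: [-180.0, 0.0, 101.2]
ft_force: [0.3, 0.5, -0.0]
finger_gap: 85.2
grip_force: 0.0
```

Request:
apply_moves(
  steps=[
    [-1, 0, 0, 0, 0, 0, 0],
    [-1, 0, 0, 0, 0, 0, 0],
    [-1, 0, 0, 0, 0, 0, 0],
    [-1, 0, 0, 0, 0, 0, 0],
    [-1, 0, 0, 0, 0, 0, 0],
    [-1, 0, 0, 0, 0, 0, 0],
    [-1, 0, 0, 0, 0, 0, 0],
    [-1, 0, 0, 0, 0, 0, 0],
  ],
)

```text
time: 26.2
tool_pos: [374.8, 255.7, 33.4]
tcp_rot: [179.9, -0.0, 101.2]
ft_force: [-1.4, -0.5, 6.6]
finger_gap: 45.2
grip_force: 30.1
```

Request:
apply_moves(
  steps=[
    [-1, 0, 0, -8, 0, 0, 0],
    [-1, 0, 0, -20, 0, 0, 0],
    [-1, 0, 0, -28, 0, 0, 0],
    [-1, 0, 0, -30, 0, 0, 0],
    [-1, 0, 0, -30, 0, 0, 0],
    [-1, -10, 3, -24, 0, 0, 0],
    [-1, -20, 5, -12, 0, 0, 0],
    [-1, -30, 8, -6, 0, 0, 0],
  ],
)

```text
time: 27.0
tool_pos: [402.0, 200.1, 192.8]
tcp_rot: [179.8, -0.1, 101.3]
ft_force: [0.8, 0.6, -1.4]
finger_gap: 45.1
grip_force: 30.8
```

Request:
apply_moves(
  steps=[
    [-1, -40, 11, 0, 0, 0, 0],
    [-1, -40, 11, 0, 0, 0, 0],
    [-1, -40, 11, 0, 0, 0, 0],
    [-1, -40, 11, 0, 0, 0, 0],
    [-1, -40, 11, 0, 0, 0, 0],
    [-1, -40, 11, 0, 0, 0, 0],
    [-1, -40, 10, 0, 0, 0, 0],
    [-1, -40, 10, 0, 0, 0, 0],
  ],
)

```text
time: 27.8
tool_pos: [548.3, -99.4, 190.8]
tcp_rot: [180.0, 0.0, 101.2]
ft_force: [-0.2, 0.0, -0.2]
finger_gap: 45.2
grip_force: 30.8
```

Request:
apply_moves(
  steps=[
    [-1, -40, 11, 0, 0, 0, 0],
    [-1, -32, 9, 0, 0, 0, 0],
    [-1, -20, 6, 0, 0, 0, 0],
    [-1, -12, 3, 0, 0, 0, 0],
    [-1, 0, 0, 0, 0, 0, 0],
    [-1, 0, 0, 0, 0, 0, 0],
    [-1, 0, 0, 0, 0, 0, 0],
    [-1, 0, 0, 0, 0, 0, 0],
  ],
)

```text
time: 28.6
tool_pos: [596.4, -193.0, 190.5]
tcp_rot: [180.0, -0.0, 101.3]
ft_force: [-0.3, 0.2, -0.6]
finger_gap: 45.3
grip_force: 30.8
```

Run:
```python
from bench import r
from h import *
s=wrist(r,'pics/w9.png');st=r.sense();print(st['tool_pos'],st['tcp_rot'])
plan(st['tool_pos'],st['tcp_rot'][2],(595.7,-193.9,38),101.2,1,-1)
```

```text
[ 596.44401704 -193.09296321  190.57637772] [ 1.79987356e+02 -4.04416130e-04  1.01261097e+02]
[[-1,-1,-1,153,0,0,0.01]]
end [ 595.7 -194.3   37.6] 101.2
```

View pics/w9.png

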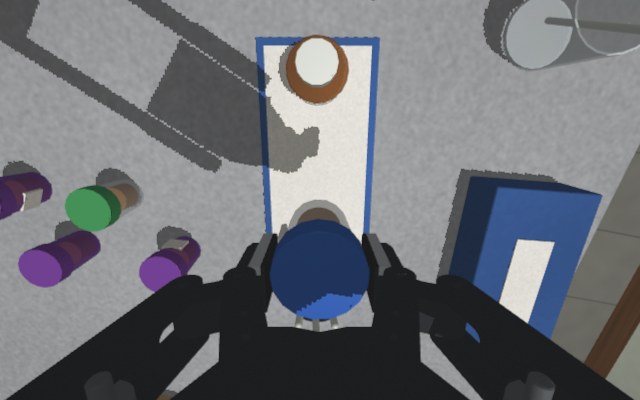

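Blue is upright in the gripper at (320,268) over the pad, clear of the bottle and the pot. I lower it.

Request:
apply_moves(
  steps=[
    [-1, -0.7, -0.9, 20, 0, 0, 0],
    [-1, 0, 0, 30, 0, 0, 0],
    [-1, 0, 0, 30, 0, 0, 0],
    [-1, 0, 0, 30, 0, 0, 0],
    [-1, 0, 0, 25, 0, 0, 0],
    [-1, 0, 0, 11, 0, 0, 0],
    [-1, 0, 0, 4, 0, 0, 0],
    [-1, 0, 0, 2, 0, 0, 0],
  ],
)

```text
time: 29.45
tool_pos: [596.3, -194.9, 39.1]
tcp_rot: [180.0, 0.0, 101.2]
ft_force: [0.4, 0.3, -0.5]
finger_gap: 45.2
grip_force: 30.8
```

Request:
apply_moves(
  steps=[
    [-1, 0, 0, 0, 0, 0, 0],
    [-1, 0, 0, 0, 0, 0, 0],
    [-1, 0, 0, 0, 0, 0, 0],
    [-1, 0, 0, 0, 0, 0, 0],
    [-1, 0, 0, 0, 0, 0, 0],
    [-1, 0, 0, 0, 0, 0, 0],
    [-1, 0, 0, 0, 0, 0, 0],
    [-1, 0, 0, 0, 0, 0, 0],
  ],
)

```text
time: 30.25
tool_pos: [595.8, -194.9, 38.2]
tcp_rot: [-180.0, -0.0, 101.2]
ft_force: [-0.5, 0.7, 0.2]
finger_gap: 45.2
grip_force: 30.8
```

Request:
apply_moves(
  steps=[
    [-1, 1, 0.1, 0.7, 0, 0, 0],
    [-1, 0, 0, 0.5, 0, 0, 0],
    [-1, 0, 0, 0.5, 0, 0, 0],
    [-1, 0, 0, 0.4, 0, 0, 0],
    [-1, 0, 0, 0.4, 0, 0, 0],
    [-1, 0, 0, 0, 0, 0, 0],
    [-1, 0, 0, 0, 0, 0, 0],
    [-1, 0, 0, 0, 0, 0, 0],
  ],
)

```text
time: 31.05
tool_pos: [595.7, -193.9, 35.8]
tcp_rot: [180.0, 0.0, 101.2]
ft_force: [0.6, -0.5, -0.4]
finger_gap: 45.1
grip_force: 30.8
```

Request:
apply_moves(
  steps=[
    [-1, 0, 0, 0.3, 0, 0, 0],
    [-1, 0, 0, 0.3, 0, 0, 0],
    [-1, 0, 0, 0, 0, 0, 0],
    [-1, 0, 0, 0, 0, 0, 0],
    [-1, 0, 0, 0, 0, 0, 0],
    [-1, 0, 0, 0, 0, 0, 0],
    [-1, 0, 0, 0, 0, 0, 0],
    [-1, 0, 0, 0, 0, 0, 0],
  ],
)

```text
time: 31.85
tool_pos: [595.8, -194.0, 35.5]
tcp_rot: [180.0, 0.0, 101.2]
ft_force: [-2.7, 0.6, 5.3]
finger_gap: 45.1
grip_force: 31.2
```

Request:
apply_moves(
  steps=[
    [0.1, 0, 0, 0, 0, 0, 0],
    [0.15, 0, 0, 0, 0, 0, 0],
    [0.2, 0, 0, 0, 0, 0, 0],
    [0.3, 0, 0, 0, 0, 0, 0],
    [0.5, 0, 0, 0, 0, 0, 0],
    [0.8, 0, 0, 0, 0, 0, 0],
    [0.8, 0, 0, 0, 0, 0, 0],
    [0.8, 0, 0, 0, 0, 0, 0],
  ],
)

```text
time: 32.65
tool_pos: [595.7, -193.9, 35.2]
tcp_rot: [-180.0, -0.0, 101.2]
ft_force: [0.6, -0.7, 0.5]
finger_gap: 77.1
grip_force: 0.0
```

Request:
apply_moves(
  steps=[
    [0.8, 0, 0, -5, 0, 0, 0],
    [0.8, 0, 0, -20, 0, 0, 0],
    [0.8, 0, 0, -30, 0, 0, 0],
    [0.8, 0, 0, -30, 0, 0, 0],
    [1, 0, 0, -30, 0, 0, 0],
    [1, 0, 0, -5, 0, 0, 0],
    [1, 0, 0, 0, 0, 0, 0],
    [1, 0, 0, 0, 0, 0, 0],
  ],
)

```text
time: 33.45
tool_pos: [595.1, -193.7, 154.0]
tcp_rot: [-179.9, -0.0, 101.2]
ft_force: [-0.6, 0.4, -0.3]
finger_gap: 85.4
grip_force: 0.0
```

Request:
apply_moves(
  steps=[
    [1, 0, 0, 0, 0, 0, 0],
    [1, 0, 0, 0, 0, 0, 0],
    [1, 0, 0, 0, 0, 0, 0],
    [1, 0, 0, 0, 0, 0, 0],
    [1, 0, 0, 0, 0, 0, 0],
    [1, 0, 0, 0, 0, 0, 0],
    [1, 0, 0, 0, 0, 0, 0],
    [1, 0, 0, 0, 0, 0, 0],
  ],
)

```text
time: 34.25
tool_pos: [595.7, -193.9, 155.3]
tcp_rot: [180.0, 0.0, 101.2]
ft_force: [-1.0, -0.1, -0.6]
finger_gap: 85.6
grip_force: 0.0
```

Run:
```python
from bench import r
from h import *
capmeas(r,'blue','pics/w10.png')
st=r.sense();plan(st['tool_pos'],st['tcp_rot'][2],(372.2,-259.5,150),101.2,6)
```

```text
34.3 [ 595.7 -193.9  155.3] [179.99   0.   101.2 ] qd 0.06
blue px 549 241 centroid@55 [ 814.2 -195.5] circle [ 810.2 -203. ] R 70.3 262 616 sd 4.84
  depth pt [ 813.7 -195.3   55.4]
blue px 318 198 centroid@55 [ 595.2 -196.3] circle [ 595.2 -194.9] R 22.7 104 146 sd 0.43
  depth pt [ 594.7 -193.9   63.5]
blue px 373 141 centroid@55 [ 631.1 -138. ] circle [ 420.7 -211.3] R 228.6 356 673 sd 4.71
  depth pt [ 641.6 -140.5    3.3]
blue px 262 142 centroid@55 [ 539. -157.] circle [ 761.1 -143.8] R 228.1 363 672 sd 4.79
  depth pt [ 529.8 -163.7    3. ]
blue px 488 373 centroid@55 [ 813.8 -353.3] circle [ 807.6 -345.7] R 21.7 65 126 sd 1.96
  depth pt [ 812.7 -352.2   56.1]
[[1,-3,-39,1,0,0,-0],[1,-4,-39,1,0,0,-0],[1,-3,-38,1,0,0,-0],[1,-4,-39,1,0,0,-0],[1,-3,-38,1,0,0,-0],[1,-4,-39,0,0,0,-0]]
end [ 372.2 -259.6  150.3] 101.2
```

Request:
apply_moves(
  steps=[
    [1, -3, -39, 1, 0, 0, 0],
    [1, -4, -39, 1, 0, 0, 0],
    [1, -3, -38, 1, 0, 0, 0],
    [1, -4, -39, 1, 0, 0, 0],
    [1, -3, -38, 1, 0, 0, 0],
    [1, -4, -39, 0, 0, 0, 0],
    [1, 0, 0, 0, 0, 0, 0],
    [1, 0, 0, 0, 0, 0, 0],
  ],
)

```text
time: 35.1
tool_pos: [372.0, -260.0, 150.6]
tcp_rot: [179.9, 0.0, 101.1]
ft_force: [-0.7, 0.0, -0.4]
finger_gap: 85.3
grip_force: 0.0
```

Request:
apply_moves(
  steps=[
    [1, 0, 0, 0, 0, 0, 0],
    [1, 0, 0, 0, 0, 0, 0],
    [1, 0, 0, 0, 0, 0, 0],
    [1, 0, 0, 0, 0, 0, 0],
    [1, 0, 0, 0, 0, 0, 0],
    [1, 0, 0, 0, 0, 0, 0],
    [1, 0, 0, 0, 0, 0, 0],
    [1, 0, 0, 0, 0, 0, 0],
  ],
)

```text
time: 35.9
tool_pos: [372.2, -259.6, 150.2]
tcp_rot: [180.0, -0.0, 101.2]
ft_force: [0.0, 0.1, 0.5]
finger_gap: 85.0
grip_force: 0.0
```

Run:
```python
from bench import r
from h import *
capmeas(r,'green','pics/w11.png');s=r.snapshot('top')
for c in ('purple','green'):
  for b in blobs(mask(s['color'],c),150):
    p=plane(s,s['T'],b[1],b[2],60)[:2];q=p-[372.2,-259.5];print(c,p.round(),'along fingers',(q@[.981,.194]).round(),'across',(q@[-.194,.981]).round())
```

```text
35.95 [ 372.2 -259.6  150.2] [180.    -0.   101.19] qd 0.13
green px 319 199 centroid@55 [ 371.8 -261.2] circle [ 371.7 -259.7] R 22.6 107 148 sd 0.41
  depth pt [ 371.4 -259.    62.3]
green [ 373. -263.] along fingers 0.0 across -4.0
```

View pics/w11.png

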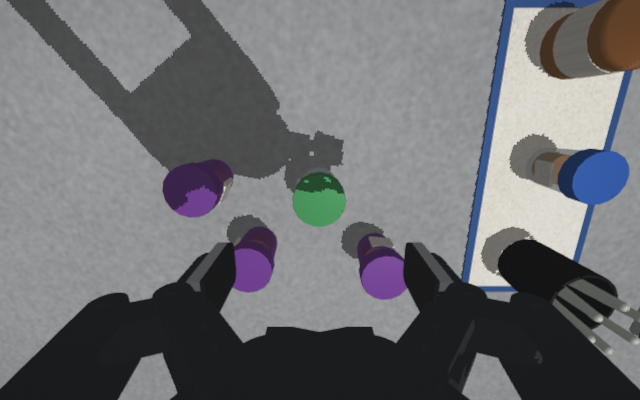

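Green's cap shows at (319,199). The purple look-alikes at (252,267), (384,272) and (192,190) are clear of the fingers. I grasp green.

Request:
apply_moves(
  steps=[
    [0.6, 0, -0.4, 12, 0, 0, 0],
    [0.6, 0, 0, 25, 0, 0, 0],
    [0.6, 0, 0, 25, 0, 0, 0],
    [0.6, 0, 0, 23, 0, 0, 0],
    [0.6, 0, 0, 20, 0, 0, 0],
    [0.6, 0, 0, 13, 0, 0, 0],
    [0.6, 0, 0, 0, 0, 0, 0],
    [0.6, 0, 0, 0, 0, 0, 0],
  ],
)

```text
time: 36.8
tool_pos: [371.8, -259.7, 32.3]
tcp_rot: [-180.0, -0.0, 101.2]
ft_force: [0.1, -0.3, 0.1]
finger_gap: 68.7
grip_force: 0.0
```

Request:
apply_moves(
  steps=[
    [-1, 0, 0, 0, 0, 0, 0],
    [-1, 0, 0, 0, 0, 0, 0],
    [-1, 0, 0, 0, 0, 0, 0],
    [-1, 0, 0, 0, 0, 0, 0],
    [-1, 0, 0, 0, 0, 0, 0],
    [-1, 0, 0, 0, 0, 0, 0],
    [-1, 0, 0, 0, 0, 0, 0],
    [-1, 0, 0, 0, 0, 0, 0],
  ],
)

```text
time: 37.6
tool_pos: [372.7, -260.5, 33.6]
tcp_rot: [179.9, 0.1, 101.2]
ft_force: [-1.1, -0.3, 7.0]
finger_gap: 45.0
grip_force: 30.5
```

Request:
apply_moves(
  steps=[
    [-1, 0, 0, -8, 0, 0, 0],
    [-1, 0, 0, -20, 0, 0, 0],
    [-1, 0, 0, -28, 0, 0, 0],
    [-1, 0, 0, -30, 0, 0, 0],
    [-1, 0, 0, -30, 0, 0, 0],
    [-1, 0, 0, -24, 0, 0, 0],
    [-1, 1, 10, -12, 0, 0, 0],
    [-1, 2, 22, -6, 0, 0, 0],
  ],
)

```text
time: 38.4
tool_pos: [403.0, -251.4, 192.9]
tcp_rot: [179.9, 0.2, 101.1]
ft_force: [0.4, -0.4, -0.0]
finger_gap: 45.1
grip_force: 30.8
```

Request:
apply_moves(
  steps=[
    [-1, 3, 32, 0, 0, 0, 0],
    [-1, 3, 36, 0, 0, 0, 0],
    [-1, 3, 36, 0, 0, 0, 0],
    [-1, 3, 36, 0, 0, 0, 0],
    [-1, 3, 30, 0, 0, 0, 0],
    [-1, 2, 20, 0, 0, 0, 0],
    [-1, 1, 10, 0, 0, 0, 0],
    [-1, 0, 0, 0, 0, 0, 0],
  ],
)

```text
time: 39.2
tool_pos: [595.8, -193.5, 190.2]
tcp_rot: [-180.0, -0.0, 101.3]
ft_force: [0.4, 0.5, -0.9]
finger_gap: 44.8
grip_force: 30.8
```

Request:
apply_moves(
  steps=[
    [-1, 0, 0, 10, 0, 0, 0],
    [-1, 0, 0, 20, 0, 0, 0],
    [-1, 0, 0, 20, 0, 0, 0],
    [-1, 0, 0, 20, 0, 0, 0],
    [-1, 0, 0, 10, 0, 0, 0],
    [-1, 0, 0, 3, 0, 0, 0],
    [-1, 0, 0, 0, 0, 0, 0],
    [-1, 0, 0, 0, 0, 0, 0],
  ],
)

```text
time: 40.0
tool_pos: [595.9, -194.4, 108.5]
tcp_rot: [179.9, 0.1, 101.2]
ft_force: [-0.1, 0.1, 0.2]
finger_gap: 44.9
grip_force: 30.8
```

Run:
```python
from bench import r
from h import *
s=wrist(r,'pics/w12.png');st=r.sense();print(st['tool_pos'],st['tcp_rot'],st['qd'].round(2))
```

```text
[ 596.06447265 -194.43937576  108.66003619] [1.79893893e+02 7.08311712e-02 1.01191775e+02] [ 0.1   0.   -0.08 -0.01 -0.04  0.04]
```

View pics/w12.png

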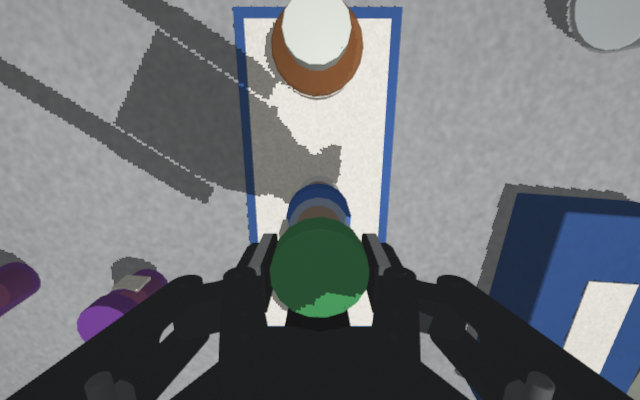

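Green is centred over blue at (320,268). I lower it onto blue.

Request:
apply_moves(
  steps=[
    [-1, 0.3, -0.3, 3, 0, 0, 0],
    [-1, 0, 0, 3, 0, 0, 0],
    [-1, 0, 0, 2, 0, 0, 0],
    [-1, 0, 0, 1, 0, 0, 0],
    [-1, 0, 0, 0.7, 0, 0, 0],
    [-1, 0, 0, 0, 0, 0, 0],
    [-1, 0, 0, 0, 0, 0, 0],
    [-1, 0, 0, 0, 0, 0, 0],
  ],
)

```text
time: 40.85
tool_pos: [595.1, -193.8, 97.7]
tcp_rot: [180.0, 0.0, 101.2]
ft_force: [-0.6, 0.7, 1.5]
finger_gap: 45.2
grip_force: 30.9
```

Request:
apply_moves(
  steps=[
    [-1, 0, 0, 0.4, 0, 0, 0],
    [-1, 0, 0, 0.3, 0, 0, 0],
    [-1, 0, 0, 0.3, 0, 0, 0],
    [-1, 0, 0, 0, 0, 0, 0],
    [-1, 0, 0, 0, 0, 0, 0],
    [-1, 0, 0, 0, 0, 0, 0],
    [-1, 0, 0, 0, 0, 0, 0],
    [-1, 0, 0, 0, 0, 0, 0],
  ],
)

```text
time: 41.65
tool_pos: [595.6, -194.0, 97.6]
tcp_rot: [179.9, 0.1, 101.2]
ft_force: [-1.2, 0.9, 7.1]
finger_gap: 44.9
grip_force: 31.4
```

Request:
apply_moves(
  steps=[
    [-1, 0, 0, -0.5, 0, 0, 0],
    [-1, 0, 0, 0, 0, 0, 0],
    [0.1, 0, 0, 0, 0, 0, 0],
    [0.13, 0, 0, 0, 0, 0, 0],
    [0.2, 0, 0, 0, 0, 0, 0],
    [0.3, 0, 0, 0, 0, 0, 0],
    [0.5, 0, 0, 0, 0, 0, 0],
    [0.8, 0, 0, 0, 0, 0, 0],
  ],
)

```text
time: 42.45
tool_pos: [594.9, -193.8, 96.9]
tcp_rot: [-180.0, -0.0, 101.2]
ft_force: [0.0, -1.1, -1.0]
finger_gap: 75.9
grip_force: 0.0
```

Request:
apply_moves(
  steps=[
    [0.8, 0, 0, 0, 0, 0, 0],
    [0.8, 0, 0, 0, 0, 0, 0],
    [0.8, 0, 0, -5, 0, 0, 0],
    [0.8, 0, 0, -20, 0, 0, 0],
    [0.8, 0, 0, -30, 0, 0, 0],
    [0.8, 0, 0, -35, 0, 0, 0],
    [1, 0, 0, -30, 0, 0, 0],
    [1, 0, 0, -15, 0, 0, 0],
  ],
)

```text
time: 43.25
tool_pos: [596.3, -194.3, 236.3]
tcp_rot: [179.7, 0.2, 101.2]
ft_force: [1.3, 0.1, -0.3]
finger_gap: 85.6
grip_force: 0.0
```

Request:
apply_moves(
  steps=[
    [1, 0, -30, 0, 0, 0, 0],
    [1, 0, -40, 0, 0, 0, 0],
    [1, 0, -40, 0, 0, 0, 0],
    [1, 0, -40, 0, 0, 0, 0],
    [1, 0, -30, 0, 0, 0, 0],
    [1, 0, 0, 0, 0, 0, 0],
    [1, 0, 0, 0, 0, 0, 0],
    [1, 0, 0, 0, 0, 0, 0],
  ],
)

```text
time: 44.05
tool_pos: [419.0, -228.6, 231.9]
tcp_rot: [180.0, -0.0, 101.2]
ft_force: [0.1, -0.5, 0.4]
finger_gap: 85.3
grip_force: 0.0
```

Run:
```python
from bench import r
from h import *
a=r.snapshot('top');b=r.snapshot('scene');print(r.sense()['time'])
for c in('red','yellow','green','blue'):
    for p in blobs(mask(a['color'],c),60,900):
        for e in blobs(mask(b['color'],c),40,900):
            x,g=cross(ray(a,a['T'],p[1],p[2]),ray(b,b['T'],e[1],e[2]))
            if g<6 and 0<x[2]<140: print(c,x.round(1),g.round(1))
cv2.imwrite('pics/f.png',np.vstack([cv2.resize(a['color'][60:260,150:500],None,fx=1.7,fy=1.7),cv2.resize(b['color'][100:250,140:490],None,fx=1.7,fy=1.7)]))
```

```text
44.15
red [604.9 192.5 101.6] 3.9
yellow [582.4 302.5  60.5] 0.7
green [ 594.7 -194.2  120.9] 2.5
```

View pics/f.png

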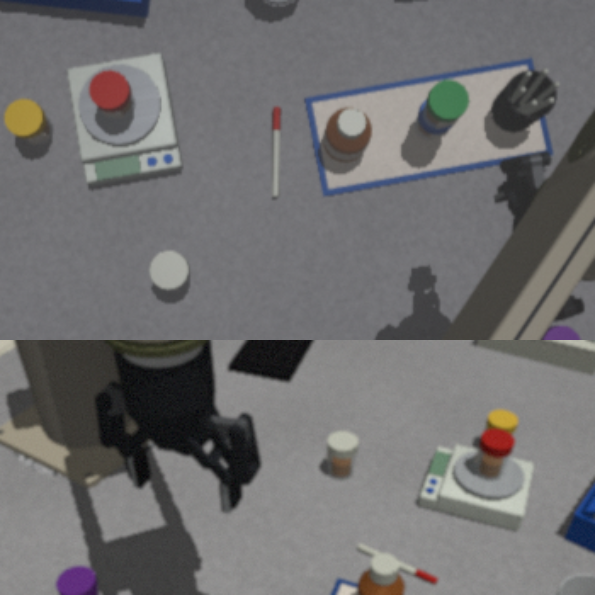

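The final views show red on the pan at (110,90) in the top crop, yellow to its left at (25,117), green stacked on blue at (445,103), and white untouched. The triangulated positions match the targets, so I hand in.

```bash
python3 -c "
from bench import r
print(r.hand_in())"
```

```text
the job is handed in; nothing more can be done
None
```

The job is handed in at about 44 s: red is centred on the pan, yellow stands 3 cm left of the housing, green is stacked on blue midway on the pad, and white was left alone; final camera checks put the placed cups within about 1.5 mm of target.

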